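Reset the tripped bench sander through its shuttered well

TASK

The bench sander has tripped. On the control box whose round well is hidden under a sliding shutter, push the shutter fully open with a fingertip, reach down into the well and press the sunken reset button fully down for a good second, then let it come up and push the shutter fully home over the well again. Leave the square start key in the other box alone, pick nothing up, and leave the other things on the bench where they are.

Things in the scene. Friction and masses are not known exactly. Their poses are not given: they have to be found in the camera images.
- shutter (a joint): slide of the flat aluminium shutter on the overload box, in m: 0 = fully home, covering the round well; 0.075 = fully open at its end stop. It slides along the box's +y axis to open. About 2 N of friction; it stays where it is left.
- ridge_top (a point): middle of the top edge of the upright ridge on the shutter, by which it is pushed either way. The ridge is 56 mm long along the box's x, 10 mm thick along the box's y, and stands 20 mm above the shutter plate (plate 66 x 64 mm, ridge over its centre, plate's top 4.5 mm above the box's top). When home the ridge stands right above the well's axis.
- well_mouth (a point): centre of the mouth of the round well, level with the top of the overload box (70 mm above the bench); axes are those of the box, z up. The well is a 48 mm wide round bore, 30 mm deep, walled all round.
- reset (a joint): travel of the round reset button, in m: 0 = up, 0.006 = fully down. A spring pushes it back: 2 N to start it, 5 N when fully down.
- reset_top (a point): centre of the top of the round steel reset button (30 mm across) on the well's axis; at rest 20 mm below the well's mouth.
- overload_box: fixed grey steel box 130 x 200 x 70 mm (x, y, z) with the round well and the shutter; origin at the centre of its underside on the bench, well's axis 45 mm from the origin towards the box's -y. Two guide strips 5 mm high and 9 mm wide run along y at 38.5 mm either side of the middle of its top. Stands left or right on the bench, turned up to 20 degrees.
- start_key (a joint): travel of the square start key of the other box, in m: 0 = up, 0.006 = down. Not to be pressed.
- start_top (a point): centre of the top of the square start key (28 mm wide), sunk 20 mm in the open square well (48 mm wide) in the middle of the start box, a fixed grey steel box 130 x 130 x 70 mm without a shutter.
- spool: loose copper wire spool, 44 mm across, 34 mm high, origin under its centre; stands between the boxes
- screwdriver: loose screwdriver with a yellow handle, 170 mm long, lying between the boxes, roughly along x
- mug: loose white mug, 80 mm across, 90 mm high, origin under its centre; beyond the boxes
- glue: loose white glue bottle, 54 mm across, 120 mm high, origin under its centre; beyond the boxes
- tin: loose flat round tin, 70 mm across, 28 mm high, origin under its centre; at the left
- sanding_block: loose cork sanding block 90 x 50 x 30 mm, origin under its centre; at the right
- wrench: loose steel wrench 150 mm long, lying at the right

How it is judged:
By the outcome, as a careful person would: the job done as asked, in the order asked, and still so for the second after the job is handed in, with the robot touching nothing.
It also fails if it takes over 48 s, if anything falls off the work surface, if the arm or the gripper's body presses on something with over 40 N, if the wrist force passes 120 N, or if a joint passes its speed limit or range.

ROBOT

A 6-joint arm with a two-finger parallel gripper is mounted at the origin on the work surface. World frame = base frame: x ahead of the robot, y to its left, z up, the work surface at z = 0. Lengths are in mm, angles in degrees, forces in N, time in s.
With the tool pointing down it reaches from about 375 to 750 mm from the base axis. Payload 9 kg.
Tool frame: the origin (TCP) lies at the centre of the arm's flange, where the gripper is bolted on; the fingertips stand 173 mm ahead of it and the grasp point (between the pads) lies 155 mm ahead of it (bot.tip_extent is the distance from the TCP to the fingertips, in mm); x points along the fingers, y is the direction in which the jaws open and shut, and the axes are right-handed (so a half turn about x gives the same grasp; the last joint's range is limited). The gripper opens to 85 mm and grips with 20 to 120 N. Pads are 22 mm wide; open, the fingers measure 114 mm over their backs; the gripper's body (76 mm by 85 mm) begins 54 mm behind the grasp point. The pads swing forward as they close: fully open they stand 13 mm farther back than shut.
Start: joints at [55.594, 5.964, 5.575, 89.605, 0, 77.527], TCP at [224.109, 556.59, 404.731] pointing down, gripper open.
Joint ranges: [-171.21, 171.21], [-48.23, 106.86], [-62.78, 66.21], [-105.2, 120.99], [-86.42, 89.51], [-180, 180]. Speed limits (degrees/s): [127.2, 127.2, 147.25, 180, 180, 180].

INTERFACE

Orientations are given as [roll, pitch, yaw] about the fixed x, y, z axes, in that order (R = Rz(yaw) Ry(pitch) Rx(roll)).
In Python, from plant import bot gives the robot as it stands. The module is installed in compiled form; this text tells all that it offers.
- The arm moves only by the shell command python3 -m jog 'ROWS' [OPENING] [FORCE]. ROWS is a JSON object of lists of equal length, an entry for each row: "translation": the shift along the tool's x, y, z in m, a list of three; "twist": the turn about the tool's x in degrees. A call has 1 to 10 rows; each row is the pose to reach, as a shift and turn from the pose measured when the call began, along the tool's axes at that moment; what a row does not reach only later rows make up. A row lasts 1/10 s, in which the tool goes at most 50 mm and 8.59 degrees, less where a joint would pass 70% of its speed; a pose out of reach is approached as far as the arm can. A call with a gripper value outside its range is refused whole. OPENING is the finger opening in m, from 0 to 0.0854, set as the call begins (- or left out, the last holds). The fingers move at their own pace and stop on an object; FORCE is the grip in N (left out, the last holds). Time passes only in rows, so rows that repeat a pose let the fingers close. It gives the time, the measured TCP pose, the force and the opening at its end, in the units of the state.
- bot.get_state(): the state, without advancing time (a new reading comes with each control period).
- bot.snapshot(name): name is "side" or "top"; returns a dict with "color" (400x640x3 uint8, blue, green, red), "z_map" (400x640 float32, mm along the optical axis (not along the pixel's ray), 0 where there is no reading), "fx", "fy", "cx", "cy" (pixels), "k1" (the pictures are not rectified: a ray, as slopes to the right and down, at radius r is drawn at 1 + k1 r^2 times it, then the intrinsics apply), "camera_from_world" (4x4, takes a point from world to camera coordinates). Camera axes: x right, y up, looking along -z (the intrinsics and any distortion apply to the point x, -y, -z); pixel columns grow to the right and rows downward; lengths in mm; the calibration is good to about 2 mm. A picture is of the moment at which its call begins.
- bot.finish_job(): hands the job in, once; it reports no verdict.
The state is a dict: "time_s": time; "q": joint angles; "qd": joint speeds; "tau": joint torques, N m; "tcp_pos": TCP position; "ee_rot": TCP orientation; "ft_force": force on the tool from outside, world axes, zero at the start; "ft_torque": the same for the moment, N m; "gripper_width": finger opening in mm.
Only numpy, scipy, OpenCV 4.12 (cv2) and the standard library are available. Lean on these libraries where they do the work, as an engineer would, in place of code of your own. Each camera call takes 0.05 s, during which the arm holds its last target. There are 200 camera calls.

## Working session

There is one attempt and no reset: what is moved stays moved. The work goes in short steps, Python scripts to look and compute and a shell command to move; the robot and the scene stay as the last step left them, time stands still between calls to the robot, and variables do not carry over. Pictures are saved under pics/ and viewed, about 8 in all and at most 12, crops included, and the job is handed in when it is done.

```bash
mkdir -p pics; python3 - <<'E'
from plant import bot
import cv2,numpy as np
print(bot.get_state()); print(bot.tip_extent)
for n in("top","side"):
    s=bot.snapshot(n); cv2.imwrite(f"pics/{n}0.png",s["color"]); np.savez(f"{n}0.npz",**s)
    print(n,[s[k] for k in("fx","fy","cx","cy","k1")]); print(np.round(s["camera_from_world"],3).tolist())
E
```

```text
{'time_s': 0.0, 'q': array([5.55945984e+01, 5.99849215e+00, 5.52671620e+00, 8.96047747e+01,
       2.01126872e-03, 7.75271977e+01]), 'qd': array([ 0.00532213, -0.03016874,  0.03860421,  0.03610078,  0.09454331,
        0.00800435]), 'tau': array([ 1.41130502e-03, -5.56925690e+01,  5.03651118e+01,  1.66796870e-02,
       -3.13417067e-04, -1.91595194e-05]), 'tcp_pos': array([224.02881043, 556.49008402, 403.92016902]), 'ee_rot': array([-103.97782814,   89.92342298, -125.91042877]), 'ft_force': array([ 0.39237542, -0.44649158,  0.34854708]), 'ft_torque': array([ 0.01439146,  0.01163207, -0.04731095]), 'gripper_width': 85.36996729423498}
173.4
top [451.94629871551166, 451.94629871551166, 316.78768963817095, 200.7625913870626, -0.1152563251898375]
[[0.02, -1.0, 0.011, -9.792], [0.981, 0.022, 0.193, -567.402], [-0.193, 0.007, 0.981, -1512.125], [0.0, 0.0, 0.0, 1.0]]
side [504.55813555198444, 504.55813555198444, 320.4693865225917, 203.68451429338614, -0.10960859185453163]
[[0.837, -0.547, 0.005, -467.305], [0.321, 0.499, 0.805, -251.268], [-0.443, -0.672, 0.594, -1131.343], [0.0, 0.0, 0.0, 1.0]]
```

View pics/top0.png

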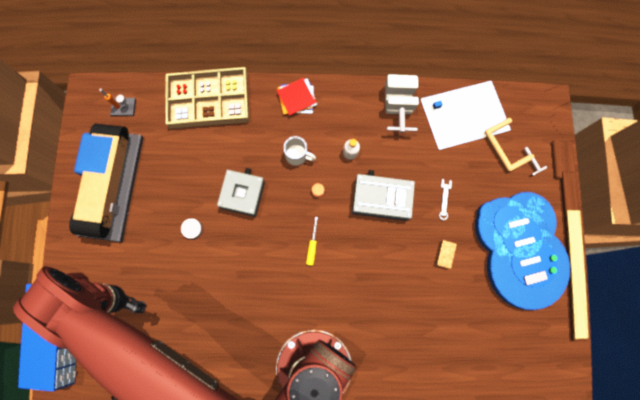

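View pics/side0.png

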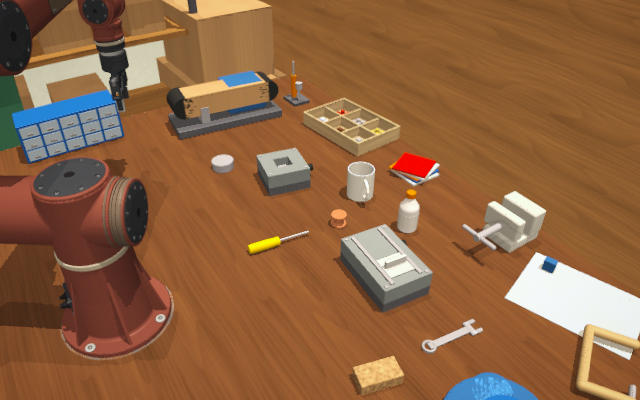

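```bash
cat >h.py <<'E'
import cv2,numpy as np
def K(s): return np.array([[s["fx"],0,s["cx"]],[0,s["fy"],s["cy"]],[0,0,1.]]),np.array([float(s["k1"]),0,0,0,0])
def ray(s,px,z):
    """pixel(s) -> world points on plane z"""
    k,d=K(s); n=cv2.undistortPoints(np.float64(px).reshape(-1,1,2),k,d).reshape(-1,2)
    T=np.asarray(s["camera_from_world"]); R,t=T[:3,:3],T[:3,3]
    D=np.c_[n[:,0],-n[:,1],-np.ones(len(n))]@R; o=-R.T@t
    return o+D*((z-o[2])/D[:,2])[:,None]
def cloud(s):
    """all depth pixels -> world, HxWx3"""
    k,d=K(s); v,u=np.mgrid[:400,:640]; n=cv2.undistortPoints(np.float64(np.c_[u.ravel(),v.ravel()]).reshape(-1,1,2),k,d).reshape(-1,2)
    z=np.float64(s["z_map"]).ravel()
    c=np.c_[n[:,0]*z,-n[:,1]*z,-z]; T=np.asarray(s["camera_from_world"])
    return ((c-T[:3,3])@T[:3,:3]).reshape(400,640,3)
def proj(s,P):
    T=np.asarray(s["camera_from_world"]); c=np.float64(P).reshape(-1,3)@T[:3,:3].T+T[:3,3]
    k,d=K(s); return cv2.projectPoints(c*[1,-1,-1],np.zeros(3),np.zeros(3),k,d)[0].reshape(-1,2)
E
python3 - <<'E'
from h import *
out=[]
for n,(u,v,w,h) in {"top":(340,165,90,65),"side":(330,215,110,100)}.items():
    s=dict(np.load(n+"0.npz")); im=s["color"][v:v+h,u:u+w]
    out.append(cv2.resize(im,(380,int(380*h/w)),interpolation=cv2.INTER_CUBIC))
    P=cloud(s); z=P[...,2]
    reg=np.zeros(z.shape,bool); reg[v:v+h,u:u+w]=1
    m=(reg&(z>60)&(z<110)&(s["z_map"]>0)).astype(np.uint8)
    nl,lab,st,_=cv2.connectedComponentsWithStats(m); b=1+np.argmax(st[1:,4])
    Q=P[lab==b]; print(n,len(Q),np.median(Q[:,2]),cv2.minAreaRect(np.float32(Q[:,:2])))
    r=(lab==b)&(z>84); R=P[r]; print("ridge",len(R),R.mean(0) if len(R) else 0,cv2.minAreaRect(np.float32(R[:,:2])) if len(R)>3 else 0)
H=max(o.shape[0] for o in out)
cv2.imwrite("pics/crop0.png",np.hstack([cv2.copyMakeBorder(o,0,H-o.shape[0],0,0,0) for o in out]))
E
```

```text
top 2162 70.96788687213385 ((589.0595703125, -230.19039916992188), (204.19781494140625, 133.00042724609375), 84.12689971923828)
ridge 54 [ 584.97178877 -268.87198962   93.23212759] ((588.6936645507812, -268.44525146484375), (61.93946075439453, 14.715564727783203), 4.353076457977295)
side 3379 70.71133073130211 ((589.3939819335938, -231.04690551757812), (208.3886260986328, 134.94696044921875), 84.3968734741211)
ridge 133 [ 582.81936237 -275.11367648   91.84718023] ((584.65283203125, -273.0642395019531), (14.368084907531738, 55.65081787109375), 83.0439682006836)
```

View pics/crop0.png

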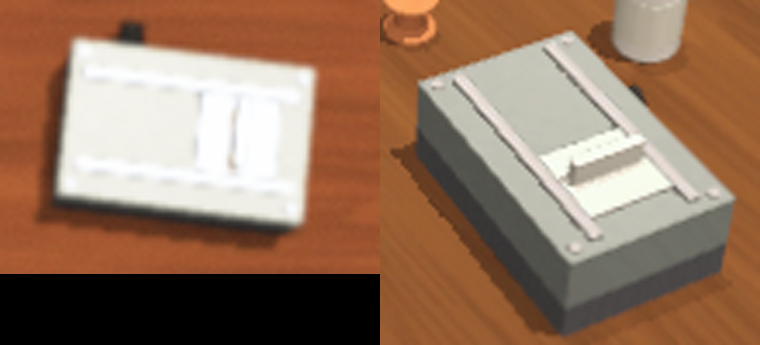

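```bash
cat >>h.py <<'E'
from scipy.spatial.transform import Rotation as Ro
C=np.array([589.2,-230.6]); U=np.array([.1002,.995]); X=np.array([.995,-.1002])
def go(tgt,yref=None):
    """tgt: [box x, y from WELL along u, tip z]; prints tool-axis shift (m) and twist for jaws along yref"""
    from plant import bot
    s=bot.get_state(); R=Ro.from_euler("xyz",s["ee_rot"],degrees=True).as_matrix()
    tip=s["tcp_pos"]+R[:,0]*bot.tip_extent
    w=C+X*tgt[0]+U*(tgt[1]-45); d=np.r_[w,tgt[2]]-tip
    dw=tip[:2]-C
    print("t",s["time_s"],"tip box x,y(well),z",np.round([dw@X,dw@U+45,tip[2]],1),"F",np.round(s["ft_force"],1),"w",round(s["gripper_width"],1))
    print("tool y",np.round(R[:,1],3),"z",np.round(R[:,2],3),"shift m",np.round(R.T@d/1000,4))
    if yref is not None:
        # rotating by a about tool x: y -> cos a y + sin a z
        y=np.r_[yref,0]; a=np.degrees(np.arctan2(y@R[:,2],y@R[:,1])); print("twist",round(a,1),"or",round((a+360)%360-180,1))
    return s
E
python3 -c "
from h import *
go([0,-45,230],U); go([0,-45,230],X)"
```

```text
t 0.1 tip box x,y(well),z [-442.3  791.4  230.6] F [-0.7  0.2  0.5] w 85.6
tool y [ 0.374  0.928 -0.001] z [ 0.928 -0.374 -0.   ] shift m [ 0.0012 -0.68    0.6578]
twist -16.2 or 163.8
t 0.1 tip box x,y(well),z [-442.3  791.4  230.6] F [-0.7  0.2  0.5] w 85.6
tool y [ 0.374  0.928 -0.001] z [ 0.928 -0.374 -0.   ] shift m [ 0.0012 -0.68    0.6578]
twist 73.8 or -106.2
```

```bash
python3 -m jog '{"translation":[[0,-0.034,0.033],[0,-0.068,0.066],[0,-0.102,0.099],[0,-0.136,0.132],[0,-0.17,0.165],[0,-0.204,0.198],[0,-0.238,0.231],[0,-0.272,0.264],[0,-0.306,0.297],[0,-0.34,0.33]],"twist":[7.4,14.8,22.2,29.6,37,44.4,51.8,59.2,66.6,74]}' 0 60; python3 -c "
from h import *
go([0,-45,200],X)"
```

```text
time_s: 1.1
tcp_pos: [403.3, 116.0, 404.2]
ee_rot: [-18.9, 89.9, -115.1]
ft_force: [0.8, 0.5, -0.5]
gripper_width: -0.3
t 1.1 tip box x,y(well),z [-219.7  371.1  230.8] F [ 0.8  0.5 -0.5] w -0.3
tool y [ 0.994 -0.109 -0.   ] z [-0.109 -0.994  0.001] shift m [0.0311 0.2232 0.4142]
twist -0.5 or 179.5
```

```bash
python3 -m jog '{"translation":[[0,0.022,0.042],[0,0.044,0.084],[0,0.066,0.126],[0,0.088,0.168],[0,0.11,0.21],[0,0.132,0.252],[0,0.154,0.294],[0.01,0.176,0.336],[0.02,0.2,0.376],[0.031,0.223,0.414]],"twist":[0,0,0,0,0,0,0,0,0,-0.5]}'; python3 -m jog '{"translation":[[0,0,0],[0,0,0]],"twist":[0,0]}'; python3 - <<'E'
from h import *
from plant import bot
go([0,-45,81],X)
out=[]
for n,(u,v,w,h) in {"top":(330,130,120,110),"side":(330,160,130,155)}.items():
    s=bot.snapshot(n); np.savez(n+"1.npz",**s); im=s["color"][v:v+h,u:u+w].copy()
    im=cv2.resize(im,None,fx=3.2,fy=3.2,interpolation=cv2.INTER_CUBIC)
    for p,c in((np.r_[C-45*U,94.5],(0,0,255)),(np.r_[C-45*U+28*X,94.5],(0,255,0)),(np.r_[C-45*U-28*X,94.5],(0,255,0)),(np.r_[C+100*U,70],(255,0,0)),(np.r_[C-100*U,70],(255,0,0))):
        q=(proj(s,p)[0]-[u,v]+.5)*3.2; cv2.circle(im,tuple(int(a) for a in q),3,c,-1)
    out.append(im)
H=max(o.shape[0] for o in out)
cv2.imwrite("pics/a1.png",np.hstack([cv2.copyMakeBorder(o,0,H-o.shape[0],0,0,0) for o in out]))
E
```

```text
time_s: 2.1
tcp_pos: [580.4, -321.9, 372.7]
ee_rot: [-29.5, 89.9, -125.2]
ft_force: [1.0, 0.6, -0.2]
gripper_width: -0.0
time_s: 2.3
tcp_pos: [580.2, -322.7, 370.6]
ee_rot: [-109.7, 89.8, 154.5]
ft_force: [-0.1, -0.0, 1.4]
gripper_width: -0.2
t 2.3 tip box x,y(well),z [ -0.3 -47.3 197.2] F [-0.1 -0.   1.4] w -0.2
tool y [ 0.995 -0.102 -0.003] z [-0.102 -0.995 -0.001] shift m [ 0.1162  0.0007 -0.0022]
twist -0.1 or 179.9
```

View pics/a1.png

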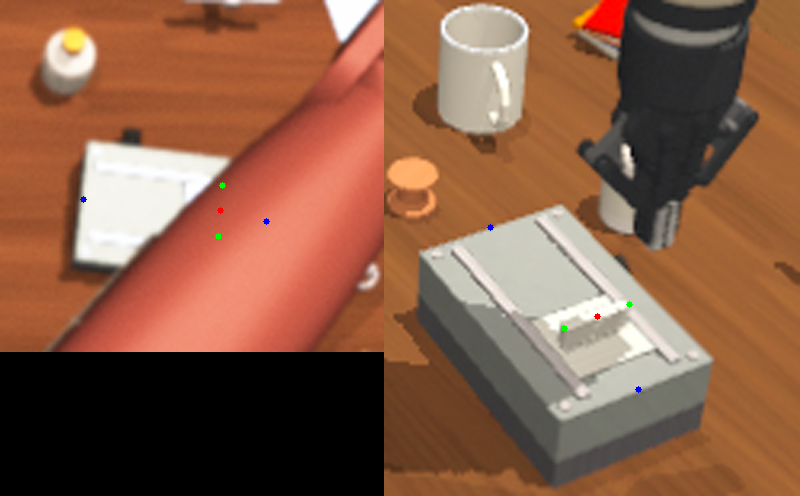

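```bash
python3 -m jog '{"translation":[[0.03,0,0],[0.06,0,0],[0.085,0,0],[0.103,0,0],[0.113,0,0],[0.115,0,0],[0.115,0,0]],"twist":[0,0,0,0,0,0,0]}'; python3 -c "
from h import *
go([0,-10,81])"
```

```text
time_s: 3.1
tcp_pos: [580.5, -320.8, 259.6]
ee_rot: [32.4, 89.9, -63.3]
ft_force: [0.3, -0.2, 0.5]
gripper_width: -0.0
t 3.1 tip box x,y(well),z [  0.5 -45.9  86.2] F [ 0.3 -0.2  0.5] w -0.0
tool y [ 0.995 -0.099  0.001] z [-0.099 -0.995  0.002] shift m [ 0.0051 -0.0005 -0.0359]
```

```bash
python3 -m jog '{"translation":[[0.003,0,0],[0.005,0,-0.01],[0.005,0,-0.02],[0.005,0,-0.028],[0.005,0,-0.036],[0.005,0,-0.044],[0.005,0,-0.052],[0.005,0,-0.06],[0.005,0,-0.06]],"twist":[0,0,0,0,0,0,0,0,0]}'; python3 -c "
from h import *
go([0,59,81])"
```

```text
time_s: 4.0
tcp_pos: [586.7, -260.0, 254.7]
ee_rot: [48.3, 89.9, -47.4]
ft_force: [0.1, 0.3, 0.4]
gripper_width: -0.2
t 4.0 tip box x,y(well),z [ 0.6 15.3 81.3] F [0.1 0.3 0.4] w -0.2
tool y [ 0.995 -0.098  0.001] z [-0.098 -0.995  0.001] shift m [ 0.0002 -0.0005 -0.0437]
```

```bash
python3 -m jog '{"translation":[[0,0,-0.008],[0,0,-0.016],[0,0,-0.024],[0,0,-0.032],[0,0,-0.038],[0,0,-0.042],[0,0,-0.045],[0,0,-0.047]],"twist":[0,0,0,0,0,0,0,0]}'; python3 - <<'E'
from h import *
from plant import bot
go([0,59,81])
n="side";u,v,w,h=330,160,130,155
s=bot.snapshot(n); np.savez(n+"2.npz",**s)
cv2.imwrite("pics/a2.png",cv2.resize(s["color"][v:v+h,u:u+w],None,fx=3.2,fy=3.2,interpolation=cv2.INTER_CUBIC))
E
```

```text
time_s: 4.8
tcp_pos: [591.2, -215.2, 254.8]
ee_rot: [7.5, 89.6, -88.3]
ft_force: [-2.4, -23.1, -6.5]
gripper_width: -0.1
t 4.8 tip box x,y(well),z [ 0.6 59.1 81.4] F [ -2.4 -23.1  -6.5] w -0.1
tool y [ 0.995 -0.1    0.001] z [-0.1   -0.995  0.008] shift m [ 0.0004 -0.0006  0.0001]
```

View pics/a2.png

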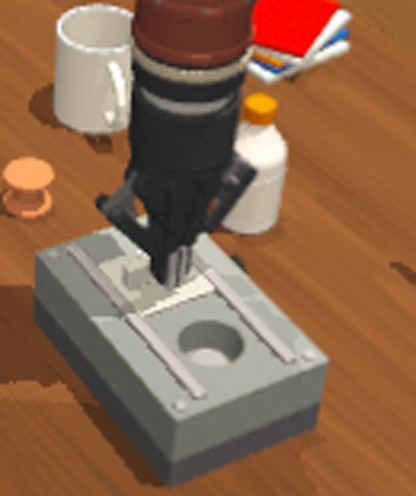

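```bash
python3 -m jog '{"translation":[[0,0,0.006],[-0.01,0,0.01],[-0.025,0,0.014],[-0.035,0,0.025],[-0.035,0,0.04],[-0.035,0,0.052],[-0.035,0,0.059],[-0.035,0,0.059],[-0.035,0,0.059]],"twist":[0,0,0,0,0,0,0,0,0]}'; python3 - <<'E'
from h import *
from plant import bot
go([0,0,75],X)
s=bot.snapshot("side"); np.savez("side3.npz",**s); u,v,w,h=330,160,130,155
im=cv2.resize(s["color"][v:v+h,u:u+w],None,fx=3.2,fy=3.2,interpolation=cv2.INTER_CUBIC)
t=np.linspace(0,2*np.pi,60)[:,None]; W=C-45*U
q=(proj(s,np.c_[W+24*(np.cos(t)*X+np.sin(t)*U),np.full(60,70)])-[u,v]+.5)*3.2
for p in q: cv2.circle(im,tuple(int(a) for a in p),1,(0,0,255),-1)
cv2.imwrite("pics/a3.png",im)
E
```

```text
time_s: 5.75
tcp_pos: [585.0, -273.8, 289.6]
ee_rot: [1.0, 89.6, -94.8]
ft_force: [0.5, 0.4, 0.0]
gripper_width: 0.2
t 5.75 tip box x,y(well),z [  0.2   0.4 116.2] F [0.5 0.4 0. ] w 0.2
tool y [ 0.995 -0.101  0.   ] z [-0.101 -0.995  0.007] shift m [ 0.0412 -0.0002  0.0001]
twist -0.0 or 180.0
```

View pics/a3.png

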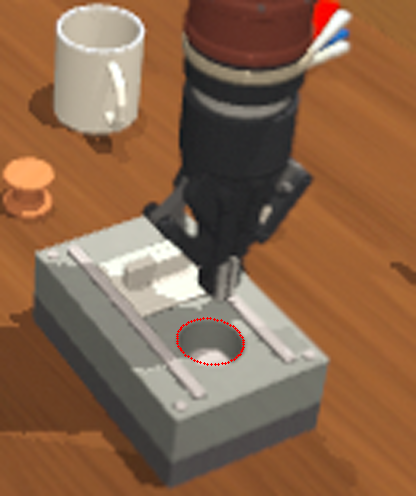

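```bash
python3 -m jog '{"translation":[[0.02,0,0],[0.04,0,0],[0.05,0,0],[0.057,0,0],[0.06,0,0],[0.06,0,0],[0.06,0,0]],"twist":[0,0,0,0,0,0,0]}'; python3 -c "
from h import *
go([0,0,44])"
```

```text
time_s: 6.5
tcp_pos: [585.4, -274.0, 230.6]
ee_rot: [9.2, 89.5, -86.6]
ft_force: [-0.4, -0.5, 1.3]
gripper_width: 0.0
t 6.5 tip box x,y(well),z [ 0.8  0.  57.2] F [-0.4 -0.5  1.3] w 0.0
tool y [ 0.995 -0.1    0.001] z [-0.1   -0.995  0.008] shift m [ 0.0132 -0.0008 -0.0001]
```

```bash
python3 -m jog '{"translation":[[0.004,0,0],[0.007,0,0],[0.009,0,0],[0.011,0,0],[0.013,0,0],[0.0145,0,0],[0.0145,0,0]],"twist":[0,0,0,0,0,0,0]}'; python3 -c "
from h import *
go([0,0,44])"
```

```text
time_s: 7.2
tcp_pos: [585.6, -274.2, 217.4]
ee_rot: [14.2, 89.5, -81.6]
ft_force: [-2.9, 1.7, 11.3]
gripper_width: -0.1
t 7.2 tip box x,y(well),z [ 1.1 -0.2 44. ] F [-2.9  1.7 11.3] w -0.1
tool y [ 0.995 -0.1    0.002] z [-0.1   -0.995  0.008] shift m [-0.     -0.0011 -0.0002]
```

```bash
python3 -m jog '{"translation":[[0.0015,0,0],[0.0015,0,0],[0.0015,0,0],[0.0015,0,0],[0.0015,0,0],[0.0015,0,0],[0.0015,0,0],[0.0015,0,0],[0.0015,0,0],[0.0015,0,0]],"twist":[0,0,0,0,0,0,0,0,0,0]}';  python3 -m jog '{"translation":[[0,0,0],[0,0,0],[0,0,0],[0,0,0],[0,0,0]],"twist":[0,0,0,0,0]}'; python3 -c "
from h import *
go([0,0,120])"
```

```text
time_s: 8.2
tcp_pos: [585.6, -274.1, 217.4]
ee_rot: [15.2, 89.5, -80.5]
ft_force: [-5.6, 2.4, 14.4]
gripper_width: -0.1
time_s: 8.7
tcp_pos: [585.5, -274.2, 217.5]
ee_rot: [14.7, 89.5, -81.0]
ft_force: [-1.9, 1.2, 6.2]
gripper_width: 0.2
t 8.7 tip box x,y(well),z [ 1.1 -0.2 44.1] F [-1.9  1.2  6.2] w 0.2
tool y [ 0.995 -0.1    0.002] z [-0.1   -0.995  0.009] shift m [-0.0759 -0.0009  0.0004]
```

```bash
python3 -m jog '{"translation":[[0.002,0,0],[0.002,0,0],[0.002,0,0],[0.002,0,0],[0.002,0,0],[0.002,0,0],[0.002,0,0],[0.002,0,0],[0.002,0,0],[0.002,0,0]],"twist":[0,0,0,0,0,0,0,0,0,0]}';  python3 -m jog '{"translation":[[-0.004,0,0],[-0.012,0,0],[-0.03,0,0],[-0.05,0,0],[-0.065,0,0],[-0.074,0,0],[-0.074,0,0],[-0.074,0,0]],"twist":[0,0,0,0,0,0,0,0]}'; python3 -c "
from h import *
go([0,102,120])"
```

```text
time_s: 9.7
tcp_pos: [585.6, -274.1, 217.3]
ee_rot: [16.1, 89.4, -79.6]
ft_force: [-6.8, 4.1, 18.5]
gripper_width: -0.1
time_s: 10.5
tcp_pos: [585.3, -273.4, 290.6]
ee_rot: [13.3, 89.5, -82.5]
ft_force: [-0.4, -0.0, 0.6]
gripper_width: 0.2
t 10.5 tip box x,y(well),z [  0.8   0.5 117.2] F [-0.4 -0.   0.6] w 0.2
tool y [ 0.995 -0.1    0.002] z [-0.1   -0.995  0.009] shift m [-0.0037 -0.0008 -0.1015]
```

```bash
python3 -m jog '{"translation":[[-0.003,0,-0.01],[-0.003,0,-0.03],[-0.003,0,-0.05],[-0.003,0,-0.07],[-0.003,0,-0.087],[-0.003,0,-0.097],[-0.003,0,-0.102],[-0.003,0,-0.102],[-0.003,0,-0.102]],"twist":[0,0,0,0,0,0,0,0,0]}'; python3 -c "
from h import *
go([0,102,81])"
```

```text
time_s: 11.4
tcp_pos: [595.6, -172.2, 292.7]
ee_rot: [13.5, 89.5, -82.3]
ft_force: [0.7, -0.3, 0.4]
gripper_width: -0.0
t 11.4 tip box x,y(well),z [  0.9 102.1 119.3] F [ 0.7 -0.3  0.4] w -0.0
tool y [ 0.995 -0.1    0.002] z [-0.1   -0.995  0.009] shift m [ 0.0383 -0.0009 -0.0002]
```

```bash
python3 -m jog '{"translation":[[0.01,0,0],[0.02,0,0],[0.03,0,0],[0.036,0,0],[0.039,0,0],[0.039,0,0],[0.039,0,0]],"twist":[0,0,0,0,0,0,0]}'; python3 - <<'E'
from h import *
from plant import bot
go([0,16,81],X)
s=bot.snapshot("side"); np.savez("side4.npz",**s); u,v,w,h=330,160,130,155
cv2.imwrite("pics/a4.png",cv2.resize(s["color"][v:v+h,u:u+w],None,fx=3.2,fy=3.2,interpolation=cv2.INTER_CUBIC))
E
```

```text
time_s: 12.1
tcp_pos: [595.7, -172.7, 254.0]
ee_rot: [15.4, 89.4, -80.4]
ft_force: [0.2, -0.5, -0.3]
gripper_width: 0.2
t 12.1 tip box x,y(well),z [  1.1 101.7  80.6] F [ 0.2 -0.5 -0.3] w 0.2
tool y [ 0.995 -0.1    0.003] z [-0.1   -0.995  0.009] shift m [ 0.0004 -0.0011  0.0857]
twist -0.0 or 180.0
```

View pics/a4.png

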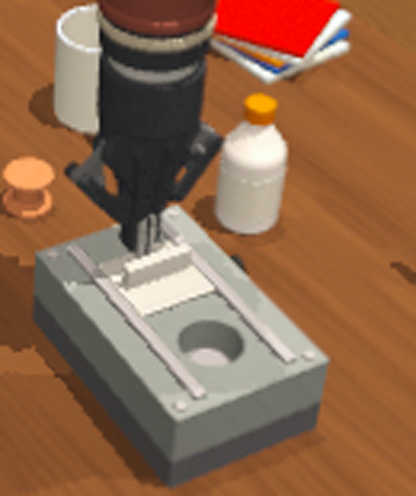

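```bash
python3 -m jog '{"translation":[[0,0,0.006],[0,0,0.012],[0,0,0.02],[0,0,0.028],[0,0,0.036],[0,0,0.044],[0,0,0.052],[0,0,0.06],[0,0,0.068],[0,0,0.072]],"twist":[0,0,0,0,0,0,0,0,0,0]}'; python3 -m jog '{"translation":[[0,0,0.004],[0,0,0.008],[0,0,0.011],[0,0,0.014],[0,0,0.016],[0,0,0.016]],"twist":[0,0,0,0,0,0]}'; python3 -c "
from h import *
go([0,16,81])"
```

```text
time_s: 13.15
tcp_pos: [588.4, -245.2, 254.7]
ee_rot: [16.3, 89.4, -79.5]
ft_force: [1.6, 2.2, -0.1]
gripper_width: -0.1
time_s: 13.75
tcp_pos: [586.9, -259.3, 254.7]
ee_rot: [28.6, 89.7, -67.0]
ft_force: [2.6, 14.1, 3.8]
gripper_width: 0.2
t 13.75 tip box x,y(well),z [ 1.  15.5 81.3] F [ 2.6 14.1  3.8] w 0.2
tool y [ 0.995 -0.099  0.002] z [-0.099 -0.995  0.005] shift m [ 0.0003 -0.001  -0.0005]
```

```bash
python3 -m jog '{"translation":[[0,0,0.002],[0,0,0.003],[0,0,0.003],[0,0,0.003]],"twist":[0,0,0,0]}'; python3 -m jog '{"translation":[[0,0,-0.004],[0,0,-0.01],[-0.01,0,-0.014],[-0.04,0,-0.014],[-0.08,0,-0.014],[-0.12,0,-0.02],[-0.15,0,-0.05],[-0.17,0,-0.1],[-0.17,0,-0.15],[-0.17,0,-0.2]],"twist":[0,0,0,0,0,0,0,0,0,0]}'; python3 -m jog '{"translation":[[0,0,-0.05],[0,0,-0.1],[0,0,-0.1],[0,0,-0.1],[0,0,-0.1]],"twist":[0,0,0,0,0]}'; python3 - <<'E'
from h import *
from plant import bot
go([0,16,81])
out=[]
for n,(u,v,w,h) in {"top":(160,120,300,160),"side":(330,215,110,100)}.items():
    s=bot.snapshot(n); np.savez(n+"5.npz",**s); o=np.load(n+"0.npz")
    out.append(cv2.resize(s["color"][v:v+h,u:u+w],(400,int(400*h/w)),interpolation=cv2.INTER_CUBIC))
    if n=="side":
        P=cloud(s);z=P[...,2];m=(z>84)&(z<100);m[:215]=0;m[315:]=0;m[:,:330]=0;m[:,440:]=0
        d=P[m][:,:2]-C
        print("ridge y from well",np.median(d@U)+45,m.sum())
        P0=cloud(o);m0=(P0[...,2]>84)&(P0[...,2]<100);m0[:215]=0;m0[315:]=0;m0[:,:330]=0;m0[:,440:]=0
        print("before",np.median((P0[m0][:,:2]-C)@U)+45,m0.sum())
    df=(cv2.absdiff(s["color"],o["color"]).max(2)>40).astype(np.uint8)
    nl,l,st,c=cv2.connectedComponentsWithStats(df); print(n,[tuple(x) for x in st[1:] if x[4]>12])
H=max(o.shape[0] for o in out)
cv2.imwrite("pics/a5.png",np.hstack([cv2.copyMakeBorder(o,0,H-o.shape[0],0,0,0) for o in out]))
E
```

```text
time_s: 14.15
tcp_pos: [586.8, -260.1, 254.7]
ee_rot: [100.2, 89.9, 4.7]
ft_force: [2.3, 14.8, 5.1]
gripper_width: -0.1
time_s: 15.15
tcp_pos: [605.3, -63.3, 426.9]
ee_rot: [81.7, 89.7, -14.0]
ft_force: [1.0, 0.9, 0.5]
gripper_width: -0.2
time_s: 15.65
tcp_pos: [615.1, 35.4, 427.3]
ee_rot: [76.3, 89.7, -19.4]
ft_force: [0.4, 0.3, -0.8]
gripper_width: -0.0
t 15.65 tip box x,y(well),z [1.000e-01 3.121e+02 2.539e+02] F [ 0.4  0.3 -0.8] w -0.0
tool y [ 0.995 -0.099  0.006] z [-0.099 -0.995  0.001] shift m [ 0.1734 -0.0016  0.2958]
top [(np.int32(275), np.int32(93), np.int32(44), np.int32(47), np.int32(1035)), (np.int32(315), np.int32(107), np.int32(14), np.int32(42), np.int32(337)), (np.int32(324), np.int32(107), np.int32(9), np.int32(40), np.int32(94)), (np.int32(13), np.int32(134), np.int32(311), np.int32(266), np.int32(24011)), (np.int32(272), np.int32(154), np.int32(5), np.int32(7), np.int32(15)), (np.int32(305), np.int32(200), np.int32(15), np.int32(66), np.int32(350)), (np.int32(234), np.int32(220), np.int32(21), np.int32(93), np.int32(314)), (np.int32(173), np.int32(334), np.int32
[... 1324 characters left out ...]
), np.int32(72), np.int32(67), np.int32(2777)), (np.int32(0), np.int32(226), np.int32(62), np.int32(107), np.int32(4678)), (np.int32(377), np.int32(252), np.int32(23), np.int32(9), np.int32(24)), (np.int32(387), np.int32(256), np.int32(20), np.int32(8), np.int32(31)), (np.int32(385), np.int32(261), np.int32(23), np.int32(9), np.int32(28)), (np.int32(391), np.int32(269), np.int32(25), np.int32(10), np.int32(39)), (np.int32(61), np.int32(334), np.int32(4), np.int32(7), np.int32(14)), (np.int32(72), np.int32(334), np.int32(4), np.int32(5), np.int32(14)), (np.int32(81), np.int32(337), np.int32(19), np.int32(9), np.int32(72)), (np.int32(65), np.int32(343), np.int32(9), np.int32(8), np.int32(25))]
```

View pics/a5.png

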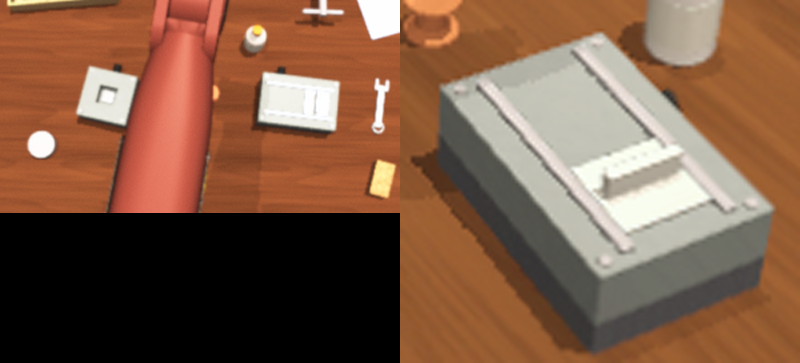

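```bash
python3 -c "
from plant import bot
print(bot.finish_job())"
```

```text
the job is handed in; nothing more can be done
None
```

The job is done and handed in at about 15.8 s of the 48 s allowed: shutter opened, reset button pressed and released, shutter pushed home again. The verdict was not reported to me.

- **Opening:** I pushed the ridge with the closed fingertips until it met the end stop, with about 23 N on the wrist. The pictures showed the well fully uncovered.
- **Reset press:** I held the button down for about 2.5 s. The fingertips stood at z = 44 mm, which matches full travel. The force was 6–18 N, above the 5 N spring force at the bottom. I then lifted straight out. I took no picture of the button itself coming back up.
- **Closing:** I pushed the ridge back until it met the home stop, at about 15 N. The two contact positions put the travel at about 75.6 mm, against the 75 mm given.
- **Last checks:** The final side picture shows the plate over the well and the gripper clear. The depth reading put the ridge about 3.6 mm further home than in the first picture. The shutter may have started slightly open, or the second reading may be off; I did not look into it further.
- **Other things on the bench:** The robot made no contact with the start key or the loose things on its path. The last pictures show no change in the start box, tin, glue bottle, sanding block and wrench. The arm hid the mug, screwdriver and most of the spool in the last top view, so I did not confirm those there.

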